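# Hold the grinder lid at its pulse mark

## Robot

A 6-joint arm with a two-finger parallel gripper is mounted at the origin on the work surface. World frame = base frame: x ahead of the robot, y to its left, z up, the work surface at z = 0. Lengths are in mm, angles in rad, forces in N, time in s.
With the tool pointing down it reaches from about 300 to 850 mm from the base axis. Payload 4.2 kg.
Tool frame: the origin (TCP) lies at the very end of the fingers, on their centre line; the grasp point (between the pads) lies 19 mm behind it; z points along the fingers, y is the line along which they close (so a half turn about z gives the same grasp; the last joint's range is limited). The gripper opens to 91 mm and grips with 3 to 60 N. Pads are 32 mm wide; open, the fingers measure 118 mm over their backs; the gripper's body (76 mm by 178 mm) begins 60 mm behind the grasp point.
Start: joints at [1.272, 0.32, 1.565, -0, 1.257, -0.02], TCP at [158.243, 552.813, 213.976] pointing down, gripper open.
Joint ranges: [-3.11, 3.11], [-0.84, 2.01], [0.21, 2.61], [-1.34, 4.49], [0.05, 2.63], [-2.56, 2.56]. Speed limits (rad/s): [2.57, 2.57, 3.14, 3.14, 3.14, 3.14].

## Interface

Orientations are given as a rotation vector (axis times angle).
In Python, from plant import manip gives the robot as it stands.
- The arm moves only by the shell command python3 -m pendant 'ROWS'. ROWS is JSON, a list of rows, each a list of 7 numbers: the finger opening in mm, from 0 to 91.2, then the shift along the tool's x, y, z in mm, then the turn, a rotation vector about the tool's x, y, z in degrees. In form: [[fingers, x, y, z, wx, wy, wz], ...]. A call has exactly 10 rows; each row shifts and turns the commanded pose from where the row before left it, along the tool's axes as they then stand; what a row does not reach is not made up. A row lasts 1/12 s, in which the tool goes at most 41.7 mm and 7.16 degrees, less where a joint would pass 70% of its speed; a pose out of reach is approached as far as the arm can. A call is refused whole if a number of a shift passes 41.7 or a number of a turn 7.16, either way. A call with a gripper value outside its range is refused whole. The fingers move at their own pace and stop on an object; the grip force is fixed at half the most. Time passes only in rows, so rows that do not move let the fingers close, or fill a call up. It gives the time, the measured TCP pose, the force, the opening and the grip force at its end, in the units of the state.
- manip.state(): the state, without advancing time (a new reading comes with each control period).
- manip.snapshot(name): name is "side" or "top" or "wrist"; returns the picture (400x640x3 uint8, red, green, blue); there is no depth.
- manip.calibration(name): a dict with "intrinsics" (3x3 intrinsics, pixels), "distortion" ([k1, k2, p1, p2, k3] as OpenCV has them; the pictures are not rectified), "R" (3x3) and "t" (3): a world point X has camera coordinates R X + t. Camera axes: x right, y down, z forward; pixel columns grow to the right and rows downward; lengths in mm; the calibration is good to about 2 mm. A picture is of the moment at which its call begins: read the wrist's pose just before it. calibration takes no time and is no camera call; for the wrist camera it gives the pose at the moment of the call.
- manip.hand_in(): hands the job in; it is judged then, once.
The state is a dict: "clock": time; "joints": joint angles; "joint_vel": joint speeds; "effort": joint torques, N m; "tool_pos": TCP position; "ee_rot": TCP orientation; "ft_force": force on the tool from outside, world axes, zero at the start; "ft_torque": the same for the moment, N m; "finger_gap": opening from 0.0 (shut) to 1.0 (fully open); "gripper_force": force on a finger pad.
Only numpy, scipy, OpenCV 4.12 (cv2) and the standard library are available. Lean on these libraries where they do the work, as an engineer would, in place of code of your own. Each camera call takes 0.05 s, during which the arm holds its last target. There are 200 camera calls.

## Task

Of the three red lids, take the one that fits the spice grinder (its flange is 70 mm across, the middle size), line its bar up with the two slots in the grinder's mouth and lower it until it sits flush. Then turn it clockwise (seen from above) until the bar's ends point at the green pulse marks, half way to the red lock marks; never let it go on to lock. The lid is sprung, so finish while still gripping it there, seated and steady; leave the other lids, the tea glass, the jar and the sugar bowl where they are.

Things in the scene. Friction and masses are not known exactly. Their poses are not given: they have to be found in the camera images.
- lid_medium_grip (a point): Medium red lid standing upright: flange 70 mm across, 5 thick; black bar on top 56 long, 14 wide, 36 tall. Point on the lid's axis in the bar, 22 mm above the flange's top, 14 below the bar's top, 45 above the underside. z up, x along the bar. This one fits. Half a turn makes no difference. About 80 g.
- lug (a point): Outer end of one of the medium lid's two lugs (10 mm wide, 5 tall), 28 mm from its axis along the bar, 36.5 mm below the grip point; the other lug is opposite. They stick out of an 18 mm deep spigot under the flange, 44 mm in diameter, tapering to 36 over its lowest 6 mm; lug undersides are 6 mm above the lid's underside.
- lid_small_grip (a point): Small red lid standing upright: flange 54 mm across, 5 thick; black bar on top 44 long, 14 wide, 36 tall. Point on the lid's axis in the bar, 22 mm above the flange's top, 14 below the bar's top, 45 above the underside. z up, x along the bar. Too small; leave it.
- lid_large_grip (a point): Large red lid standing upright: flange 86 mm across, 5 thick; black bar on top 68 long, 14 wide, 36 tall. Point on the lid's axis in the bar, 22 mm above the flange's top, 14 below the bar's top, 45 above the underside. z up, x along the bar. Too large; leave it.
- mouth (a point): Centre of the grinder's mouth, in the top face of its bright plate (91 mm across, 5 thick) on a fixed dark round housing 112 mm across the foot, 115 tall. Bore 47 mm. z up, x towards a slot. When seated the flange lies on the plate, the lid's point 27 mm above this one; lugs have 2 mm of vertical play below the plate, and once turned the plate keeps the lid from lifting.
- slot (a point): Outer end of one of the mouth's two slots (14 mm wide, to 30 mm from the centre), top face of the plate; the other is opposite. A black mark on the rim stands beyond each. The bar must point along the slots within about 0.07 rad, and within 1.5 mm of the centre, for the lugs to drop in.
- green_mark (a point): One of the two green pulse marks on the plate's rim, 41 mm from the mouth's centre, 0.6 rad clockwise (from above) of a slot; the other is opposite. The red lock marks are at 1.2 rad.
- drive (a joint): Twist of the sprung ring inside the grinder that the seated lid's lugs carry round: 0 at rest, growing clockwise from above; 0.6 at the green marks, 1.2 at the red lock marks, stop at 1.25 rad. It lags the lid by up to about 0.07 rad of play. When let go a spring turns it back: 0.02 N m at rest, 0.14 N m at the green marks.
- tea_glass: Waisted tea glass, 62 mm across the rim, 95 mm tall; bystander. Origin at the centre of its underside.
- spice_jar: Amber jar with a red cap, 72 mm across, 110 mm tall; bystander. Origin at the centre of its underside.
- sugar_bowl: White bowl, 84 mm across, 45 mm tall; bystander. Origin at the centre of its underside.
Mind the look-alikes: they are no part of the job. Leave any blue or orange look-alike of the part that bears lid_medium_grip alone.

How it is judged:
By the outcome, as a careful person would: the job done as asked, in the order asked, and still so for the second after the job is handed in, while the arm keeps its last pose, push and grip.
It also fails if it takes over 42 s, if anything falls off the work surface, if the arm or the gripper's body presses on something with over 40 N, if the wrist force passes 120 N, or if a joint passes its speed limit or range.

## Working session

There is one attempt and no reset: what is moved stays moved. The work goes in short steps, Python scripts to look and compute and a shell command to move; the robot and the scene stay as the last step left them, time stands still between calls to the robot, and variables do not carry over. Pictures are saved under pics/ and viewed, at most 10 in all, crops included, and the job is handed in when it is done.

```bash
ls; mkdir -p pics; python3 - <<'E'
from plant import manip
import cv2,numpy as np
for n in("top","side"):
    c=manip.calibration(n); print(n,{k:np.round(v,3).tolist() for k,v in c.items()})
    cv2.imwrite(f"pics/{n}0.png",manip.snapshot(n)[:,:,::-1])
s=manip.state();print(s)
E
```

```text
pics
top {'intrinsics': [[449.112, 0.0, 324.675], [0.0, 449.112, 194.661], [0.0, 0.0, 1.0]], 'distortion': [0.022, 0.0, 0.0, 0.0, 0.0], 'R': [[0.007, -1.0, 0.01], [-0.985, -0.008, -0.173], [0.173, -0.008, -0.985]], 't': [33.563, 557.02, 1041.356]}
side {'intrinsics': [[404.483, 0.0, 320.601], [0.0, 404.483, 200.927], [0.0, 0.0, 1.0]], 'distortion': [-0.007, 0.0, 0.0, 0.0, 0.0], 'R': [[-0.971, -0.239, -0.017], [-0.16, 0.701, -0.695], [0.178, -0.672, -0.719]], 't': [552.466, 119.145, 1038.676]}
{'clock': 0.1, 'joints': array([ 1.27200701e+00,  3.20237768e-01,  1.56555542e+00,  8.04158964e-06,
        1.25737836e+00, -2.00090883e-02]), 'joint_vel': array([-1.65785827e-03, -8.90674257e-04, -2.36419835e-03, -7.30111073e-05,
        1.61273351e-03,  8.33975492e-04]), 'effort': array([-1.12733760e-04, -4.13327444e+01, -2.32509917e+01,  7.29114725e-02,
        4.22746944e-02, -4.50908806e-05]), 'tool_pos': array([158.10095673, 552.37385492, 213.19934311]), 'ee_rot': array([-4.36458142e-01, -3.11086494e+00,  2.44657694e-03]), 'ft_force': array([0.74445084, 0.65700398, 0.3299975 ]), 'ft_torque': array([-0.02099527,  0.03396432, -0.00586161]), 'gripper_force': 0.0, 'finger_gap': 0.9982190522053481}
```

View pics/top0.png

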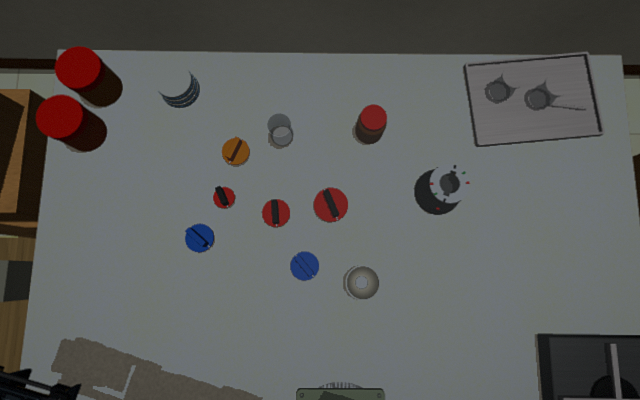

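View pics/side0.png

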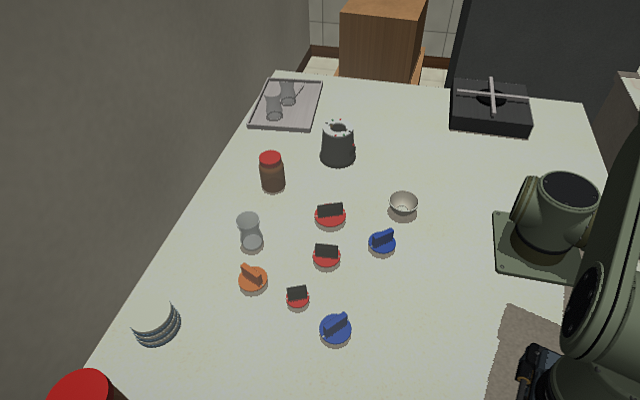

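The picture shows the red lids at top-view pixels (223,197) small, (276,213) medium and (330,205) large. The look-alikes are blue (200,237) and (305,265), and orange (236,151). Other red things are the jar cap (373,117), two big red caps at left, and the grinder at (448,185). I choose the red lid at (276,213) and will check its size and view it in a crop.

```bash
cat > h.py <<'E'
from plant import manip
import cv2,numpy as np
def ray(c,px):
    px=np.asarray(px,float).reshape(-1,1,2)
    n=cv2.undistortPoints(px,np.array(c["intrinsics"],float),np.array(c["distortion"],float)).reshape(-1,2)
    R=np.array(c["R"]);t=np.array(c["t"])
    d=np.c_[n,np.ones(len(n))]@R
    return -R.T@t,d
def plane(c,px,z):
    o,d=ray(c,px); return o+d*((z-o[2])/d[:,2])[:,None]
def proj(c,X):
    X=np.asarray(X,float).reshape(-1,1,3)
    return cv2.projectPoints(X,cv2.Rodrigues(np.array(c["R"],float))[0],np.array(c["t"],float),np.array(c["intrinsics"],float),np.array(c["distortion"],float))[0].reshape(-1,2)
def red(im):
    h=cv2.cvtColor(im,cv2.COLOR_RGB2HSV)
    return (((h[...,0]<8)|(h[...,0]>172))&(h[...,1]>140)&(h[...,2]>60)).astype(np.uint8)
def blobs(m,amin=30):
    cs,_=cv2.findContours(m,cv2.RETR_EXTERNAL,cv2.CHAIN_APPROX_NONE)
    return [c for c in cs if cv2.contourArea(c)>amin]
E
python3 - <<'E'
from h import *
im=cv2.imread("pics/top0.png")[:,:,::-1].copy(); c=manip.calibration("top")
for b in blobs(red(im)):
    P=plane(c,b.reshape(-1,2),23)[:,:2].astype(np.float32)
    (x,y),r=cv2.minEnclosingCircle(P)
    print("red",b.reshape(-1,2).mean(0).round(),round(x),round(y),"dia",round(2*r))
a=cv2.resize(im[170:240,200:360],None,fx=5,fy=5,interpolation=cv2.INTER_CUBIC)
g=cv2.resize(im[155:225,400:480],None,fx=5,fy=5,interpolation=cv2.INTER_CUBIC)
o=np.zeros((350*1+0,800,3),np.uint8)
o=np.vstack([cv2.resize(a,(680,298)),np.pad(cv2.resize(g,(342,300)),((0,0),(0,338),(0,0)))])
s=cv2.imread("pics/side0.png")[:,:,::-1]
s=cv2.resize(s[110:170,305:370],(325,300),interpolation=cv2.INTER_CUBIC); o[298:598,350:675]=s
cv2.imwrite("pics/crop1.png",np.clip(o[:,:,::-1]*1.6,0,255).astype(np.uint8))
E
```

```text
red [269. 214.] 513 167 dia 64
red [282. 212.] 516 150 dia 63
red [218. 201.] 547 295 dia 47
red [324. 208.] 536 27 dia 83
red [338. 202.] 541 16 dia 80
red [229. 195.] 556 280 dia 49
red [373. 117.] 764 -86 dia 69
red [ 59. 116.] 758 710 dia 116
red [77. 67.] 891 678 dia 117
```

View pics/crop1.png

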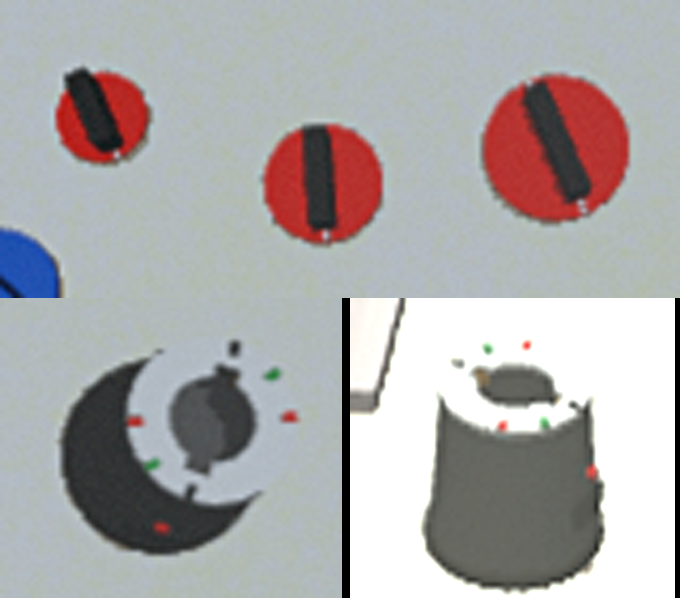

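The crop shows the middle red lid at top pixel (276,213), with its bar nearly along x. In the grinder view the black slot marks are near (455,167) and (444,200), the green marks near (463,173) and (435,194), and red marks lie further on clockwise.

```bash
python3 - <<'E'
from h import *
C={n:manip.calibration(n) for n in("top","side")}
I={n:cv2.imread(f"pics/{n}0.png")[:,:,::-1].copy() for n in C}
im=I["top"]; c=C["top"]
m=red(im); w=np.zeros_like(m); w[190:236,258:295]=1
p=np.argwhere(m*w)[:,::-1]; P=plane(c,p,23)[:,:2].astype(np.float32)
print("flange",cv2.minEnclosingCircle(P))
g=cv2.cvtColor(im,cv2.COLOR_RGB2GRAY)
w=np.zeros_like(m); w[199:228,267:286]=1
p=np.argwhere((g<60)*w*(m==0))[:,::-1]; P=plane(c,p,57)[:,:2]
d=np.linalg.svd(P-P.mean(0))[2][0] if len(P)<3000 else 0
print("bar ctr",P.mean(0),"deg",np.degrees(np.arctan2(d[1],d[0])), cv2.minAreaRect(P.astype(np.float32)))
def marks(n,x0,x1,y0,y1):
    im=I[n];h=cv2.cvtColor(im,cv2.COLOR_RGB2HSV)
    gm=((h[...,0]>40)&(h[...,0]<85)&(h[...,1]>60)).astype(np.uint8)
    h2=((h[...,0]<8)|(h[...,0]>172))&(h[...,1]>60)
    for nm,mm in(("green",gm),("red",h2.astype(np.uint8))):
        k,_,st,ce=cv2.connectedComponentsWithStats(mm[y0:y1,x0:x1])
        for i in range(1,k): print(n,nm,ce[i]+[x0,y0],st[i][4],plane(C[n],[ce[i]+[x0,y0]],115).round(1)[0],plane(C[n],[ce[i]+[x0,y0]],120).round(1)[0])
marks("top",400,480,155,225); marks("side",305,370,110,170)
E
```

```text
flange ((515.4478759765625, 158.2092742919922), 33.9798698425293)
bar ctr [512.64880094 156.70501836] deg -173.99412945548335 ((509.96917724609375, 156.29486083984375), (63.738037109375, 16.5551815032959), 4.254893779754639)
top green [463.57142857 172.28571429] 7 [ 599.9 -280.5  115. ] [ 598.7 -278.9  120. ]
top green [434.85714286 193.71428571] 7 [ 549.3 -212.8  115. ] [ 548.4 -211.5  120. ]
top red [467.33333333 182.22222222] 9 [ 576.6 -288.1  115. ] [ 575.6 -286.4  120. ]
top red [431.  183.5] 10 [ 573.  -204.9  115. ] [ 572.  -203.6  120. ]
top red [437.41666667 208.25      ] 12 [ 515.9 -217.4  115. ] [ 515.2 -216.1  120. ]
side green [332.  119.5] 2 [ 599.1 -277.7  115. ] [ 597.5 -270.6  120. ]
side green [343.5 134.5] 4 [ 549.1 -210.4  115. ] [ 547.8 -203.8  120. ]
side red [339.66666667 118.66666667] 3 [ 576.9 -287.2  115. ] [ 575.5 -280.   120. ]
side red [335.33333333 135.33333333] 3 [ 571.7 -201.2  115. ] [ 570.4 -194.6  120. ]
side red [352.66666667 144.5       ] 6 [ 513.9 -169.6  115. ] [ 512.9 -163.2  120. ]
```

```bash
python3 -m pendant '[[60,-30,-19,0,0,0,0],[60,-30,-19,0,0,0,0],[60,-30,-19,0,0,0,0],[60,-30,-19,0,0,0,0],[60,-30,-19,0,0,0,0],[60,-30,-19,0,0,0,0],[60,-30,-19,0,0,0,0],[60,-30,-19,0,0,0,0],[60,-30,-19,0,0,0,0],[60,-30,-19,0,0,0,0]]'
python3 -m pendant '[[60,-30,-18,0,0,0,0],[60,-30,-18,0,0,0,0],[60,-30,-18,0,0,0,0],[60,-30,-18,0,0,0,0],[60,-30,-19,0,0,0,0],[60,0,0,0,0,0,-7],[60,0,0,0,0,0,-7],[60,0,0,0,0,0,-7],[60,0,0,0,0,0,0],[60,0,0,0,0,0,0]]'
python3 - <<'E'
from h import *
c=manip.calibration("wrist"); cv2.imwrite("pics/w1.png",manip.snapshot("wrist")[:,:,::-1])
s=manip.state(); print(s["tool_pos"],s["ee_rot"],s["joints"]); print({k:np.round(v,4).tolist() for k,v in c.items()})
np.save("w1.npy",c,allow_pickle=True)
E
```

```text
clock: 0.93
tool_pos: [395.0, 286.0, 213.7]
ee_rot: [-0.436, -3.111, 0.0]
ft_force: [-0.4, 1.5, -0.5]
finger_gap: 0.652
gripper_force: 0.0
clock: 1.77
tool_pos: [513.3, 158.7, 213.6]
ee_rot: [0.133, -3.138, 0.0]
ft_force: [0.1, -0.1, -0.1]
finger_gap: 0.661
gripper_force: 0.0
[513.31300114 158.87702447 213.70455602] [ 1.33376038e-01 -3.13823610e+00  9.62562245e-07] [ 2.78681650e-01  2.60831357e-01  1.64969171e+00  1.29296857e-04
  1.23157877e+00 -1.37710725e+00]
{'intrinsics': [[277.3111, 0.0, 319.7265], [0.0, 277.3111, 199.6647], [0.0, 0.0, 1.0]], 'distortion': [-0.0291, 0.0, 0.0, 0.0, 0.0], 'R': [[-0.0828, 0.9966, 0.001], [0.9616, 0.0796, 0.2628], [0.2618, 0.0227, -0.9649]], 't': [-116.4823, -535.6098, 252.3066]}
```

View pics/w1.png

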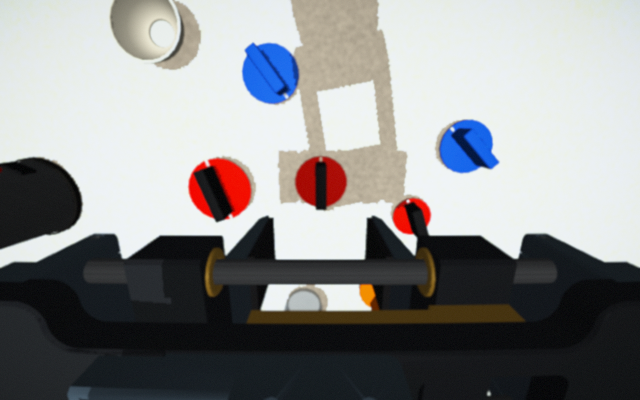

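The wrist view shows the medium lid at (321,181), with the bar nearly in line with the tool. I'll measure it from here.

```bash
python3 - <<'E'
from h import *
c=np.load("w1.npy",allow_pickle=True).item(); im=cv2.imread("pics/w1.png")[:,:,::-1].copy()
w=np.zeros(im.shape[:2],np.uint8); w[150:213,290:352]=1
h=cv2.cvtColor(im,cv2.COLOR_RGB2HSV); m=(((h[...,0]<8)|(h[...,0]>172))&(h[...,1]>140)).astype(np.uint8)*w
p=np.argwhere(m)[:,::-1]; print("flange",cv2.minEnclosingCircle(plane(c,p,23)[:,:2].astype(np.float32)))
g=cv2.cvtColor(im,cv2.COLOR_RGB2GRAY); w[:]=0; w[150:212,308:333]=1
b=((g<70)*w*(1-m)).astype(np.uint8)
r=[]
for y in range(160,206):
    x=np.flatnonzero(b[y]); 
    if len(x): r.append((y,x.min(),x.max()))
print(r[::6],r[-1])
cs=max(blobs(b),key=cv2.contourArea).reshape(-1,2)
P=plane(c,cs,59)[:,:2]; print(cv2.minAreaRect(P.astype(np.float32)),P.mean(0))
R=cv2.Rodrigues(manip.state()["ee_rot"])[0]; print("toolx deg",np.degrees(np.arctan2(R[1,0],R[0,0])))
E
```

```text
flange ((512.8685302734375, 160.51539611816406), 34.01853561401367)
[(162, np.int64(320), np.int64(321)), (168, np.int64(317), np.int64(324)), (174, np.int64(317), np.int64(324)), (180, np.int64(317), np.int64(324)), (186, np.int64(317), np.int64(324)), (192, np.int64(317), np.int64(324)), (198, np.int64(317), np.int64(324)), (204, np.int64(317), np.int64(324))] (205, np.int64(317), np.int64(325))
((509.9295349121094, 160.74081420898438), (56.38300323486328, 12.234764099121094), 4.729306221008301) [510.75980264 160.26417894]
toolx deg -175.13275089202375
```

```bash
python3 -m pendant '[[60,0,1,25,0,0,0],[60,0,0,35,0,0,0],[60,0,0,35,0,0,0],[60,0,0,35,0,0,0],[60,0,0,30,0,0,0],[60,0,0,17,0,0,0],[60,0,0,9,0,0,0],[60,0,0,0,0,0,0],[0,0,0,0,0,0,0],[0,0,0,0,0,0,0]]'
python3 -m pendant '[[0,0,0,0,0,0,0],[0,0,0,0,0,0,0],[0,0,0,0,0,0,0],[0,0,0,0,0,0,0],[0,0,0,-10,0,0,0],[0,0,0,-25,0,0,0],[0,0,0,-35,0,0,0],[0,0,0,-35,0,0,0],[0,0,0,-35,0,0,0],[0,0,0,-20,0,0,0]]'
```

```text
clock: 2.65
tool_pos: [514.7, 160.3, 29.4]
ee_rot: [-0.137, 3.136, 0.001]
ft_force: [0.1, -0.6, -0.7]
finger_gap: 0.547
gripper_force: 0.0
clock: 3.48
tool_pos: [514.8, 160.2, 192.8]
ee_rot: [-0.137, 3.132, 0.002]
ft_force: [0.5, -0.4, -1.0]
finger_gap: 0.151
gripper_force: 30.0
```

```bash
python3 -m pendant '[[0,-4,-20,-10,0,0,0],[0,-4,-34,-11,0,0,0],[0,-4,-36,-11,0,0,0],[0,-4,-37,-11,0,0,0],[0,-4,-37,-11,0,0,0],[0,-4,-37,-11,0,0,0],[0,-4,-37,-11,0,0,0],[0,-4,-37,-11,0,0,0],[0,-4,-37,-10,0,0,0],[0,-4,-37,-10,0,0,0]]'
python3 -m pendant '[[0,-2,-36,0,0,0,0],[0,0,-22,0,0,0,0],[0,0,-11,0,0,0,0],[0,0,0,0,0,0,4],[0,0,0,0,0,0,6],[0,0,0,0,0,0,6],[0,0,0,0,0,0,5],[0,0,0,0,0,0,2.8],[0,0,0,0,0,0,0],[0,0,0,0,0,0,0]]'
python3 - <<'E'
from h import *
s=manip.state();c=manip.calibration("wrist"); cv2.imwrite("pics/w2.png",manip.snapshot("wrist")[:,:,::-1])
print(s["tool_pos"],s["ee_rot"],s["joints"])
np.save("w2.npy",c,allow_pickle=True)
R=cv2.Rodrigues(s["ee_rot"])[0]; print("toolx deg",np.degrees(np.arctan2(R[1,0],R[0,0])))
E
```

```text
clock: 4.32
tool_pos: [583.5, -186.1, 296.3]
ee_rot: [-0.137, 3.138, 0.0]
ft_force: [0.9, 0.8, -0.6]
finger_gap: 0.153
gripper_force: 30.0
clock: 5.15
tool_pos: [591.7, -252.0, 295.3]
ee_rot: [-0.509, -3.1, -0.001]
ft_force: [0.7, 0.8, -0.2]
finger_gap: 0.152
gripper_force: 30.0
[ 591.73254784 -252.0023681   295.25086378] [-5.09109735e-01 -3.09993770e+00 -7.78705934e-04] [-4.20723855e-01  3.97367551e-01  1.24529132e+00  4.48134998e-04
  1.49918295e+00 -1.66599406e+00]
toolx deg 161.34688936259852
```

View pics/w2.png

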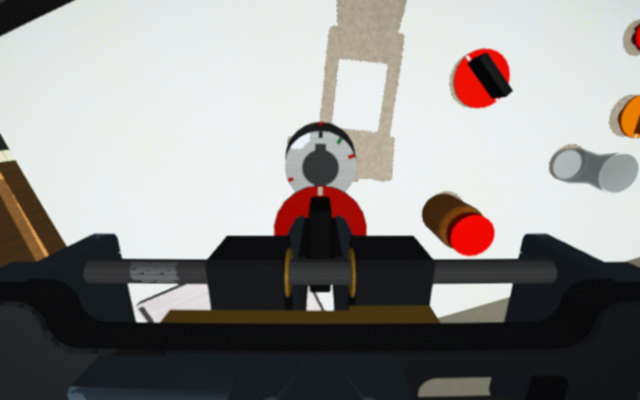

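The wrist view shows the held lid, with the bar centred and square at (320,215). The mouth is at (320,165), one slot points up the image with its black mark near (320,133), and red marks lie at (352,156) and (290,180).

```bash
python3 - <<'E'
from h import *
c=np.load("w2.npy",allow_pickle=True).item(); im=cv2.imread("pics/w2.png")[:,:,::-1].copy()
h=cv2.cvtColor(im,cv2.COLOR_RGB2HSV); x0,x1,y0,y1=280,362,118,186
hh=h[y0:y1,x0:x1]; g=cv2.cvtColor(im,cv2.COLOR_RGB2GRAY)[y0:y1,x0:x1]
M={"red":((hh[...,0]<8)|(hh[...,0]>172))&(hh[...,1]>90),"green":(hh[...,0]>40)&(hh[...,0]<85)&(hh[...,1]>60),"dark":(g<110)&(hh[...,1]<90)}
for n,m in M.items():
    k,lab,st,ce=cv2.connectedComponentsWithStats(m.astype(np.uint8),connectivity=4)
    for i in range(1,k):
        if st[i][4]<3: continue
        print(n,ce[i]+[x0,y0],st[i],plane(c,[ce[i]+[x0,y0]],115)[0].round(1))
o=cv2.resize(im[118:198,270:370],(800,640),interpolation=cv2.INTER_CUBIC)[:600]
cv2.imwrite("pics/w2c.png",o[:,:,::-1])
E
```

```text
red [320.39285714 123.42857143] [37  3  8  5 28] [ 520.7 -226.3  115. ]
red [351.125      155.91666667] [68 36  7  5 24] [ 570.6 -202.3  115. ]
red [290.0625 179.3125] [ 8 60  5  4 16] [ 574.  -285.5  115. ]
red [319.5 185. ] [35 67 10  1 10] [ 593.2 -252.1  115. ]
green [339.33333333 140.        ] [57 19  6  7 24] [ 547.1 -210.4  115. ]
dark [320.93297101 132.97101449] [  6   4  69  32 552] [ 531.7 -229.3  115. ]
dark [320.02621723 166.08614232] [  22   26   37   42 1068] [ 570.2 -243.6  115. ]
```

View pics/w2c.png

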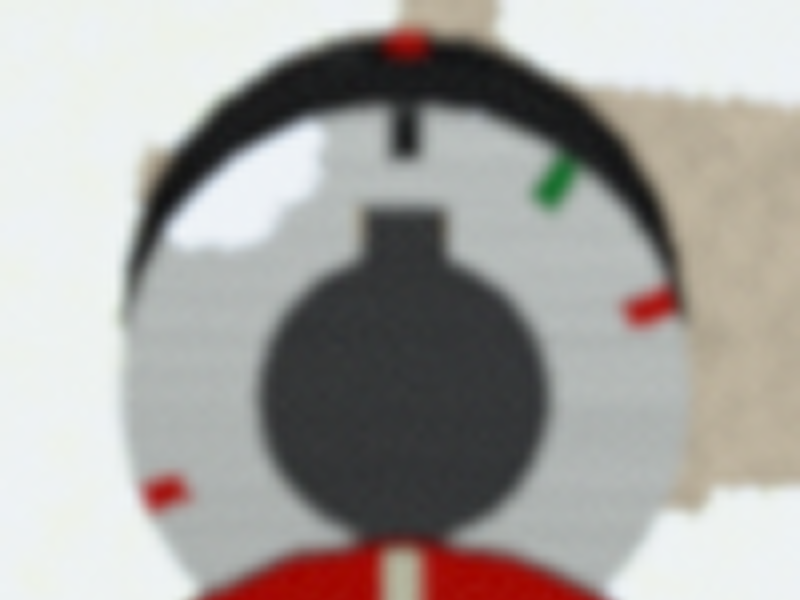

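```bash
python3 -m pendant '[[0,9,1,0,0,0,0],[0,10,0,15,0,0,0],[0,0,0,30,0,0,0],[0,0,0,30,0,0,0],[0,0,0,30,0,0,0],[0,0,0,22,0,0,0],[0,0,0,12,0,0,0],[0,0,0,4,0,0,0],[0,0,0,0,0,0,0],[0,0,0,0,0,0,0]]'
python3 - <<'E'
from h import *
s=manip.state(); print(s["tool_pos"],s["ee_rot"],s["ft_force"])
R=cv2.Rodrigues(s["ee_rot"])[0]; print("toolx deg",np.degrees(np.arctan2(R[1,0],R[0,0])), "shift",R.T@(np.array([574,-244.6,126.4])-s["tool_pos"]))
E
```

```text
clock: 6.03
tool_pos: [573.6, -245.5, 152.4]
ee_rot: [-0.512, -3.098, -0.001]
ft_force: [-1.4, 1.0, -0.6]
finger_gap: 0.15
gripper_force: 30.0
[ 573.59593366 -245.4785009   152.35499565] [-5.11786087e-01 -3.09846512e+00 -6.13195601e-04] [-1.41715907  0.97882449 -0.58389945]
toolx deg 161.24181914522111 shift [-0.1310732   0.95661892 25.95504831]
```

```bash
python3 -m pendant '[[0,0,1,3,0,0,0],[0,0,0,2,0,0,0],[0,0,0,2,0,0,0],[0,0,0,2,0,0,0],[0,0,0,2,0,0,0],[0,0,0,2,0,0,0],[0,0,0,2,0,0,0],[0,0,0,1,0,0,0],[0,0,0,0,0,0,0],[0,0,0,0,0,0,0]]'
```

```text
clock: 6.87
tool_pos: [575.1, -245.8, 147.1]
ee_rot: [0.51, 3.091, -0.006]
ft_force: [-15.1, 5.4, 40.7]
finger_gap: 0.152
gripper_force: 30.0
```

```bash
python3 -m pendant '[[0,0,0,-5,0,0,0],[0,0,0,-5,0,0,0],[0,0,0,-2,0,0,0],[0,0,0,0,0,0,0],[0,0,0,0,0,0,0],[0,0,0,0,0,0,0],[0,0,0,0,0,0,0],[0,0,0,0,0,0,0],[0,0,0,0,0,0,0],[0,0,0,0,0,0,0]]'
python3 - <<'E'
from h import *
s=manip.state(); print(s["tool_pos"],s["ee_rot"],s["ft_force"],s["ft_torque"])
o=[]
for n in("side","wrist","top"):
    c=manip.calibration(n); im=manip.snapshot(n); cv2.imwrite(f"pics/{n}3.png",im[:,:,::-1]); np.save(f"{n}3.npy",c,allow_pickle=True)
    u,v=proj(c,[574.,-245,125])[0]; print(n,u,v)
    if n=="wrist": k=im[130:260,260:380]
    else: u,v=int(u),int(v); k=im[max(v-40,0):v+40,u-37:u+37]
    o.append(cv2.resize(k,(400,430) if n!="top" else (1,430),interpolation=cv2.INTER_CUBIC))
cv2.imwrite("pics/c3.png",np.hstack(o[:2])[:,:,::-1])
E
```

```text
clock: 7.7
tool_pos: [574.6, -245.2, 147.7]
ee_rot: [0.512, 3.099, -0.001]
ft_force: [-1.5, -2.9, 3.2]
finger_gap: 0.15
gripper_force: 30.0
[ 574.6334828  -245.17428969  147.7326098 ] [ 5.12418153e-01  3.09948598e+00 -5.35825646e-04] [-1.47781807 -2.92877182  3.2374697 ] [-0.42951679  0.30568667 -0.08083469]
side 337.7562328758438 123.90191465079937
wrist 318.8919906848131 227.1838382250897
top 449.7847550485486 182.32635403097635
```

View pics/c3.png

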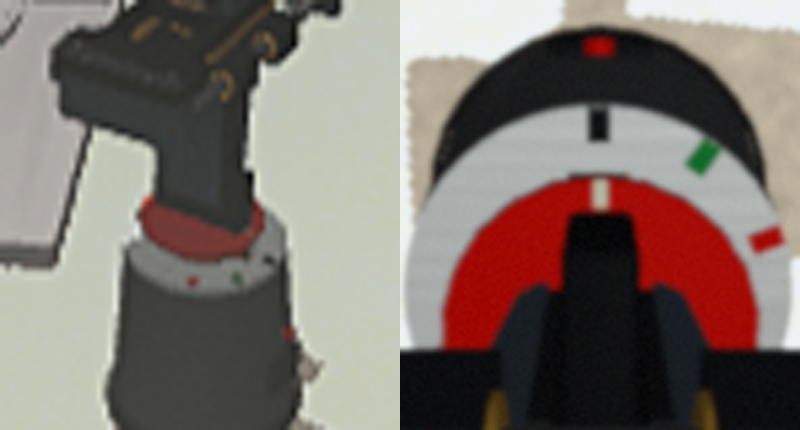

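The crop shows the lid sitting about a lug's height above the plate. It is square to the slot (bar and black mark both near column 320), so the error must lie along the tool's x. I'll fit the flange and plate arcs.

```bash
python3 - <<'E'
from h import *
from scipy.optimize import least_squares
c=np.load("wrist3.npy",allow_pickle=True).item(); im=cv2.imread("pics/wrist3.png")[:,:,::-1].copy()
h=cv2.cvtColor(im,cv2.COLOR_RGB2HSV).astype(int); g=cv2.cvtColor(im,cv2.COLOR_RGB2GRAY).astype(int)
red=((h[...,0]<8)|(h[...,0]>172))&(h[...,1]>140)
F=[]
for x in list(range(276,314))+list(range(327,364)):
    y=np.flatnonzero(red[178:232,x]); 
    if len(y) and y[0]>0 and abs(x-320)<46: F.append((x,178+y[0]-.5))
pl=[]
for y in range(168,215,1):            # plate outer edge: grey->dark or floor, by columns below
    pass
for x in range(272,369):
    col=g[150:215,x]; d=np.flatnonzero((col<60))
    if len(d)==0: continue
    k=d[0]
    while k<64 and col[k]<100: k+=1
    if k<64 and not 312<x<328: pl.append((x,150+k-.5))
def fit(P,r):
    P=np.array(P,float)
    def f(p):
        X=plane(c,P,p[2])[:,:2]; return np.hypot(X[:,0]-p[0],X[:,1]-p[1])-r
    s=least_squares(f,[574,-245,125],loss="soft_l1"); 
    return s.x,np.sqrt(np.mean(f(s.x)**2)),len(P)
s=manip.state(); R=cv2.Rodrigues(s["ee_rot"])[0]
fx=fit(F,35); px=fit(pl,45.5); print("flange",fx,"\nplate",px)
for z in (115,118,120):
    P=np.array(pl,float); X=plane(c,P,z)[:,:2]
    q=least_squares(lambda p:np.hypot(X[:,0]-p[0],X[:,1]-p[1])-45.5,[574,-245],loss="soft_l1").x
    print(z,"mouth",q)
for z in (128,132,136):
    X=plane(c,np.array(F,float),z)[:,:2]
    q=least_squares(lambda p:np.hypot(X[:,0]-p[0],X[:,1]-p[1])-35,[574,-245],loss="soft_l1").x
    print(z,"lid",q,"in tool",R.T[:2,:2]@(q-s["tool_pos"][:2]))
E
```

```text
flange (array([ 576.48575075, -245.20675657,  121.99411113]), np.float64(0.2297676632807825), 75) 
plate (array([ 571.8791314 , -244.5195562 ,  114.04815047]), np.float64(0.7647819518351264), 82)
115 mouth [ 571.79089171 -244.4928316 ]
118 mouth [ 571.51077109 -244.41064918]
120 mouth [ 571.32195314 -244.3570692 ]
128 lid [ 575.48900749 -244.8586125 ] in tool [-0.79042537  0.503602  ]
132 lid [ 574.81471569 -244.62318424] in tool [-0.07623971  0.50949617]
136 lid [ 574.12997002 -244.38483647] in tool [0.64878323 0.51479015]
```

```bash
python3 - <<'E'
from h import *
from scipy.optimize import least_squares
for nm,tcp,ang in(("w2",[591.73,-252.0,295.25],161.35),("wrist3",[574.63,-245.17,147.73],161.2)):
    c=np.load(nm+".npy",allow_pickle=True).item(); im=cv2.imread(f"pics/{nm}.png")[:,:,::-1].copy()
    h=cv2.cvtColor(im,cv2.COLOR_RGB2HSV).astype(int)
    red=((h[...,0]<8)|(h[...,0]>172))&(h[...,1]>140)
    F=[]
    for x in list(range(268,314))+list(range(327,372)):
        y=np.flatnonzero(red[183:232,x])
        if len(y): F.append((x,183+y[0]-.5))
    F=np.array(F,float); L=F[:,0].min(),F[:,0].max()
    # free fit: centre, radius fixed, z
    def f(p):
        X=plane(c,F,p[2])[:,:2]; return np.hypot(X[:,0]-p[0],X[:,1]-p[1])-35
    s=least_squares(f,[tcp[0],tcp[1],tcp[2]-6],loss="soft_l1").x
    a=np.radians(ang); tx=np.array([np.cos(a),np.sin(a)])
    print(nm,"cols",L,"z rel tcp",s[2]-tcp[2],"along tool x",(s[:2]-tcp[:2])@tx, "cost",np.abs(f(s)).mean())
# side view flange
c=np.load("side3.npy",allow_pickle=True).item(); im=cv2.imread("pics/side3.png")[:,:,::-1].copy()
m=red=(lambda h:((h[...,0]<8)|(h[...,0]>172))&(h[...,1]>110))(cv2.cvtColor(im,cv2.COLOR_RGB2HSV))
w=np.zeros_like(m); w[110:135,318:360]=1; p=np.argwhere(m&w)[:,::-1]
l=p[p[:,0]==p[:,0].min()].mean(0); r=p[p[:,0]==p[:,0].max()].mean(0); b=p[p[:,1]==p[:,1].max()].mean(0)
print("side extremes",l,r,b)
for z in(115,120,125,130,135,140):
    q=proj(c,[[574.6+35*np.cos(t),-245+35*np.sin(t),z] for t in np.linspace(0,6.28,200)])
    print(z,"pred left",q[q[:,0].argmin()].round(1),"right",q[q[:,0].argmax()].round(1),"bottom",q[q[:,1].argmax()].round(1))
E
```

```text
w2 cols (np.float64(275.0), np.float64(365.0)) z rel tcp -31.014941018435877 along tool x -4.783798514934732 cost 0.17341946111583822
wrist3 cols (np.float64(273.0), np.float64(371.0)) z rel tcp -19.46746340542748 along tool x -0.5836921309716819 cost 0.7845643794115915
side extremes [326.  122.5] [348.  123.5] [337.6 130. ]
115 pred left [325.9 126.6] right [349.1 126.7] bottom [337.7 133.6]
120 pred left [325.9 125.3] right [349.2 125.4] bottom [337.7 132.2]
125 pred left [325.9 123.9] right [349.2 124. ] bottom [337.8 130.8]
130 pred left [325.9 122.5] right [349.3 122.6] bottom [337.8 129.5]
135 pred left [325.9 121.1] right [349.3 121.2] bottom [337.8 128.1]
140 pred left [325.9 119.7] right [349.4 119.8] bottom [337.8 126.6]
```

The lid sits about 9 mm lower in the grip than planned, so its lugs are resting on the plate. It needs to move about +3 mm along tool x; seated, the TCP should be near 136.

```bash
python3 -m pendant '[[0,0,0,-2,0,0,0],[0,2,-0.4,0,0,0,0],[0,1,0,0,0,0,0],[0,0,0,2,0,0,0],[0,0,0,2,0,0,0],[0,0,0,2,0,0,0],[0,0,0,2,0,0,0],[0,0,0,0,0,0,0],[0,0,0,0,0,0,0],[0,0,0,0,0,0,0]]'
```

```text
clock: 8.68
tool_pos: [571.7, -244.3, 141.9]
ee_rot: [0.512, 3.099, 0.0]
ft_force: [-0.3, -0.5, -1.2]
finger_gap: 0.152
gripper_force: 30.0
```

The lugs have dropped in with no force. I'll lower on to the flush seat.

```bash
python3 -m pendant '[[0,0,0,2,0,0,0],[0,0,0,1.5,0,0,0],[0,0,0,1,0,0,0],[0,0,0,1,0,0,0],[0,0,0,1,0,0,0],[0,0,0,0.5,0,0,0],[0,0,0,0.5,0,0,0],[0,0,0,0,0,0,0],[0,0,0,0,0,0,0],[0,0,0,0,0,0,0]]'
python3 - <<'E'
from h import *
s=manip.state(); print(s["tool_pos"],s["ft_force"],s["ft_torque"],s["joints"][5])
E
```

```text
clock: 9.52
tool_pos: [572.5, -244.6, 137.4]
ee_rot: [0.512, 3.096, -0.001]
ft_force: [-0.6, -0.3, 11.9]
finger_gap: 0.151
gripper_force: 30.0
[ 572.50777473 -244.58393185  137.35148708] [-0.58299948 -0.33015827 11.93784944] [0.30357332 0.64166248 0.00644318] -1.6655756562774309
```

```bash
python3 -m pendant '[[0,0,0,1,0,0,0],[0,0,0,1,0,0,0],[0,0,0,1,0,0,0],[0,0,0,0,0,0,0],[0,0,0,0,0,0,0],[0,0,0,0,0,0,0],[0,0,0,0,0,0,0],[0,0,0,0,0,0,0],[0,0,0,0,0,0,0],[0,0,0,0,0,0,0]]'
python3 - <<'E'
from h import *
s=manip.state(); print(s["tool_pos"],s["ee_rot"],s["ft_force"],s["ft_torque"])
o=[]
for n in("side","wrist"):
    c=manip.calibration(n); im=manip.snapshot(n); cv2.imwrite(f"pics/{n}4.png",im[:,:,::-1])
    k=im[130:260,260:380] if n=="wrist" else im[84:164,300:374]
    o.append(cv2.resize(k,(400,430),interpolation=cv2.INTER_CUBIC))
cv2.imwrite("pics/c4.png",np.hstack(o)[:,:,::-1])
E
```

```text
clock: 10.35
tool_pos: [573.1, -244.8, 136.6]
ee_rot: [0.511, 3.093, -0.002]
ft_force: [-2.7, 2.5, 21.3]
finger_gap: 0.154
gripper_force: 30.0
[ 573.13458209 -244.7895903   136.56779687] [ 5.11336067e-01  3.09327942e+00 -2.07373220e-03] [-2.70769348  2.48255513 21.33598018] [ 0.52312514  0.94342303 -0.01667589]
```

View pics/c4.png

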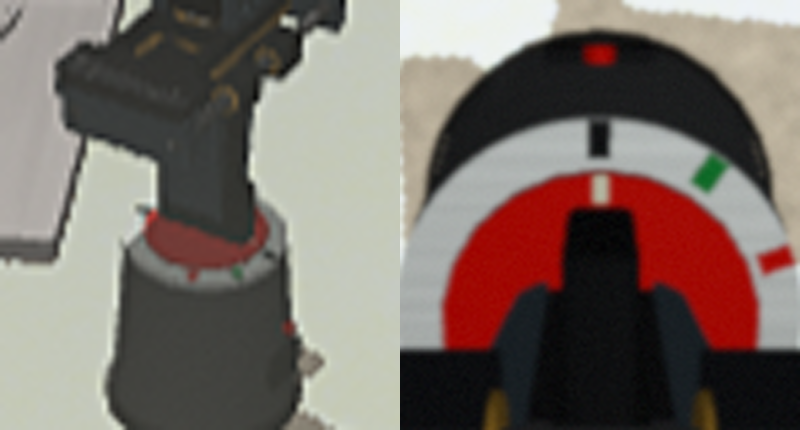

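The crop shows the flange lying flush on the plate (no gap in the side view), with the bar on the black mark at column 320. I'll ease the push a little and turn it clockwise.

```bash
python3 -m pendant '[[0,0,0,-1.5,0,0,0],[0,0,0,0,0,0,3],[0,0,0,0,0,0,4],[0,0,0,0,0,0,4],[0,0,0,0,0,0,4],[0,0,0,0,0,0,4],[0,0,0,0,0,0,4],[0,0,0,0,0,0,3],[0,0,0,0,0,0,2],[0,0,0,0,0,0,0]]'
python3 - <<'E'
from h import *
s=manip.state(); R=cv2.Rodrigues(s["ee_rot"])[0]; print(s["tool_pos"],s["ft_force"],s["ft_torque"],"toolx deg",np.degrees(np.arctan2(R[1,0],R[0,0])))
E
```

```text
clock: 11.28
tool_pos: [572.8, -245.6, 136.6]
ee_rot: [1.245, 2.878, -0.002]
ft_force: [-1.4, -0.9, 13.7]
finger_gap: 0.153
gripper_force: 30.0
[ 572.84649657 -245.59061624  136.60694728] [-1.40842947 -0.85408213 13.71631886] [-0.07785854  0.68576823 -0.03016247] toolx deg 133.19713903351388
```

```bash
python3 -m pendant '[[0,0,0,0,0,0,3],[0,0,0,0,0,0,2.5],[0,0,0,0,0,0,1.5],[0,0,0,0,0,0,0],[0,0,0,0,0,0,0],[0,0,0,0,0,0,0],[0,0,0,0,0,0,0],[0,0,0,0,0,0,0],[0,0,0,0,0,0,0],[0,0,0,0,0,0,0]]'
python3 - <<'E'
from h import *
s=manip.state(); R=cv2.Rodrigues(s["ee_rot"])[0]; print(s["tool_pos"],s["ft_force"],s["ft_torque"],"toolx deg",np.degrees(np.arctan2(R[1,0],R[0,0])))
o=[]
for n in("side","wrist"):
    im=manip.snapshot(n); cv2.imwrite(f"pics/{n}5.png",im[:,:,::-1])
    k=im[130:260,260:380] if n=="wrist" else im[84:164,300:374]
    o.append(cv2.resize(k,(400,430),interpolation=cv2.INTER_CUBIC))
cv2.imwrite("pics/c5.png",np.hstack(o)[:,:,::-1])
E
```

```text
clock: 12.12
tool_pos: [572.8, -245.6, 136.6]
ee_rot: [1.418, 2.797, -0.001]
ft_force: [-1.3, -1.7, 13.7]
finger_gap: 0.151
gripper_force: 30.0
[ 572.81439778 -245.62088947  136.61723775] [-1.31942924 -1.74418245 13.65819516] [-0.07769039  0.63085497  0.08921048] toolx deg 126.24426062312331
```

View pics/c5.png

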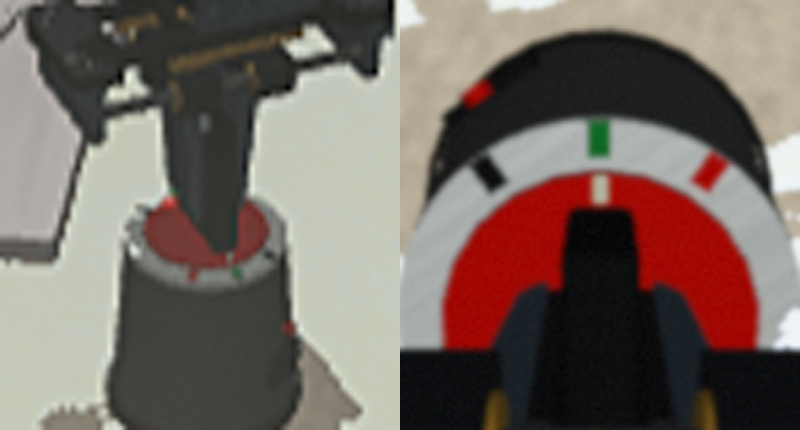

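The bar's white tick (crop column 600) points at the green mark (column 599) and the lid is flush. I'll add 1° for the ring's play and hand in.

```bash
python3 -m pendant '[[0,0,0,0,0,0,1],[0,0,0,0,0,0,0],[0,0,0,0,0,0,0],[0,0,0,0,0,0,0],[0,0,0,0,0,0,0],[0,0,0,0,0,0,0],[0,0,0,0,0,0,0],[0,0,0,0,0,0,0],[0,0,0,0,0,0,0],[0,0,0,0,0,0,0]]'
python3 -c "
from plant import manip
print(manip.hand_in())"
```

```text
clock: 13.05
tool_pos: [572.8, -245.6, 136.6]
ee_rot: [1.441, 2.785, -0.002]
ft_force: [-1.2, -1.4, 14.2]
finger_gap: 0.152
gripper_force: 30.0
the job is handed in; nothing more can be done
None
```

I handed the job in at 13.05 s: the medium red lid sits flush in the grinder, turned clockwise to the green pulse marks and still gripped there with a light downward push; the hand-in returned no verdict.

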